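Tap a levelling wedge under the hanging foot of a desk riser

ROBOT

A 6-joint arm with a two-finger parallel gripper is mounted at the origin on the work surface; the furniture and walls round the work are solid. World frame = base frame: x ahead of the robot, y to its left, z up, the work surface at z = 0. Lengths are in m, angles in rad, forces in N, time in s.
With the tool pointing down it reaches from about 0.35 to 0.85 m from the base axis. Payload 8.1 kg.
Tool frame: the origin (TCP) lies midway between the tips of the shut fingers; the grasp point (between the pads) lies 19 mm behind it; z points along the fingers, y is the line along which they close (so a half turn about z gives the same grasp; the last joint's range is limited). The gripper opens to 85 mm and grips with 20 to 120 N. Pads are 22 mm wide; open, the fingers measure 114 mm over their backs; the gripper's body (76 mm by 85 mm) begins 54 mm behind the grasp point. The pads swing forward as they close: fully open they stand 13 mm farther back than shut.
Start: joints at [1.208, 0.13, 1.488, -0, 1.523, -0.085], TCP at [0.165, 0.577, 0.231] pointing down, gripper open.
Joint ranges: [-2.96, 2.96], [-0.89, 2.26], [0.02, 2.5], [-1.34, 4.48], [0, 2.73], [-2.66, 2.66]. Speed limits (rad/s): [2.39, 2.39, 2.79, 3.14, 3.14, 3.14].

INTERFACE

Orientations are given as [roll, pitch, yaw] about the fixed x, y, z axes, in that order (R = Rz(yaw) Ry(pitch) Rx(roll)).
In Python, from station import sense, grab_frame, camera_params, hand_in gives the robot as it stands.
- The arm moves only by the tool send_rows, never from a script. Its argument "increments" is a list of rows, each a list of 7 numbers: the finger opening in cm, from 0 to 8.54, then the shift along the tool's x, y, z in cm, then the turn, a rotation vector about the tool's x, y, z in degrees. In form: [[fingers, dx, dy, dz, wx, wy, wz], ...]. A call has 1 to 5 rows; each row is the pose to reach, as a shift and turn from the pose commanded when the call began, along the tool's axes at that moment; what a row does not reach only later rows make up. A row lasts 1/8 s, in which the tool goes at most 62.5 mm and 10.7 degrees, less where a joint would pass 70% of its speed; a pose out of reach is approached as far as the arm can. A call with a gripper value outside its range is refused whole. The fingers move at their own pace and stop on an object; "force" is the grip in N (left out, the last holds). Time passes only in rows, so rows that repeat a pose let the fingers close. It gives the time, the measured TCP pose, the force, the opening and the grip force at its end, in the units of the state.
- sense(): the state, without advancing time (a new reading comes with each control period).
- grab_frame(name): name is "scene" or "side" or "wrist"; returns (picture, depth): 384x512x3 uint8, red, green, blue; 384x512 float32, m along the optical axis (not along the pixel's ray), 0 where there is no reading.
- camera_params(name): a dict with "camera_matrix" (3x3 intrinsics, pixels), "R" (3x3) and "t" (3): a world point X has camera coordinates R X + t; the wrist camera has in their place "tool_from_camera" (4x4, takes a point from camera to tool coordinates, whose origin is the TCP and whose axes are the flange's). Camera axes: x right, y down, z forward; pixel columns grow to the right and rows downward; lengths in m; the calibration is good to about 2 mm. A picture is of the moment at which its call begins: read the wrist's pose just before it. camera_params takes no time and is no camera call.
- hand_in(): hands the job in; it is judged then, once.
The state is a dict: "clock": time; "joints": joint angles; "qd": joint speeds; "effort": joint torques, N m; "tool_pos": TCP position; "eef_rot": TCP orientation; "ft_force": force on the tool from outside, world axes, zero at the start; "torque": the same for the moment, N m; "finger_gap": finger opening in m; "grip_force": force on a finger pad.
Only numpy, scipy, OpenCV 4.12 (cv2) and the standard library are available. Lean on these libraries where they do the work, as an engineer would, in place of code of your own. Each camera call takes 0.05 s, during which the arm holds its last target. There are 200 camera calls.

TASK

The wooden desk riser rocks because its slotted foot hangs clear of the desk. Push the loose wooden wedge, thin end first, a little way into the slot of that foot and let go of it while it is still loose; then take the rubber mallet and tap the wedge gently on its thick end until it stops going forward and sits tight, without jacking the riser up. Then lay the mallet back down on the desk, clear of the wedge and the riser, and leave the cups where they stand.

Things in the scene. Friction and masses are not known exactly. Their poses are not given: they have to be found in the camera images.
- riser: Light wooden desk riser, 200 (x) by 360 (y) by 107 mm tall, 7 kg with its full drawer; things on it reach 200 mm height. Origin: on the desk midway between its left feet; it lies to -y of it. Three feet stand firm; the right rear one (x +60, y -330) is slotted and hangs 4 to 8.5 mm clear. Over-driving the wedge (over 30 N upward) tips the riser up about its left feet.
- slot (a point): On the desk under the middle of the slot's mouth, 12 mm outside the riser's right leg. The slot runs 40 mm inward along the riser's +y, cheeks 29 mm apart, open below and at both ends. Its roof falls inward 1 in 7 like the wedge, from 12 to 16.5 mm at the mouth: the foot was screwed on at some height between, not in the state. So the wedge stops with its tip 63 to 95 mm inside the mouth.
- wedge: Loose hardwood wedge lying flat on the desk, 130 mm long (y), 24 mm wide (x), 70 g. Flat underside; the top slopes 1 in 7 from 3 mm thick at the tip (+y end) to 21.6 mm at the tail (-y end). Origin: middle of the underside. Slides on the desk with friction about 0.4. Grasp it across its width near the tail. At its stop, taps of 8 to 15 N make it tight; 30 N is too hard.
- wedge_tip (a point): Middle of the wedge's thin end, on its underside (65 mm along +y from its origin).
- mallet: Rubber mallet lying flat, about 0.3 kg: block head 38 (x) by 72 (y) by 42 mm tall, flat striking faces 36 mm out from its middle at +y and at -y. Wooden handle 18 mm wide (y), 24 mm tall (z), along -x out to 165 mm, its middle line 21 mm above the underside. Origin: under the middle of the head.
- mallet_grip (a point): Point on the middle line of the mallet's handle, 50 mm from the middle of the head: a good place to grasp, across the 18 mm width.
- cup_a: Lidded specimen cup, 58 mm across and 65 mm tall, standing on the desk between the mallet's handle and the wedge. Origin: middle of its underside. Bystander.
- cup_b: Another such cup, nearer the robot. Bystander.

How it is judged:
By the outcome, as a careful person would: the job done as asked, in the order asked, and still so for the second after the job is handed in, with the robot touching nothing.
It also fails if it takes over 61 s, if anything falls off the work surface, if the arm or the gripper's body presses on something with over 40 N, if the wrist force passes 120 N, or if a joint passes its speed limit or range.

## Working session

There is one attempt and no reset: what is moved stays moved. The work goes in short steps, Python scripts to look and compute and a tool call to move; the robot and the scene stay as the last step left them, time stands still between calls to the robot, and variables do not carry over. Pictures are saved under pics/ and viewed, at most 10 in all, crops included, and the job is handed in when it is done.

Besides the shell and the picture viewer there is one more tool, called after "Request:" as a command line: name --pt "numbers of a row" for each row, then --argument value for the rest. send_rows: Moves the arm, as the interface text tells. Its arguments: {"type":"object","properties":{"increments":{"type":"array","items":{"type":"array","items":{"type":"number"}}},"force":{"type":"number"}},"required":["increments"]}

```bash
ls; mkdir -p pics; python3 - <<'E'
from station import *
import cv2,numpy as np
s=sense();print({k:np.round(v,3).tolist() for k,v in s.items()})
ims=[]
for n in("scene","side"):
    p,d=grab_frame(n);np.savez(f"pics/{n}0.npz",p=p,d=d);cv2.imwrite(f"pics/{n}0.png",p[:,:,::-1])
    c=camera_params(n);print(n,{k:np.round(v,4).tolist() for k,v in c.items()})
print(np.round(camera_params("wrist")["tool_from_camera"],4).tolist(),camera_params("wrist")["camera_matrix"])
E
```

```text
pics
{'clock': 0.0, 'joints': [1.208, 0.131, 1.489, -0.0, 1.523, -0.085], 'qd': [0.002, -0.001, -0.002, 0.001, 0.001, 0.002], 'effort': [-0.001, -56.942, -50.054, -0.0, 0.015, 0.0], 'tool_pos': [0.164, 0.576, 0.23], 'eef_rot': [-3.14, -0.0, 2.864], 'ft_force': [-0.665, 0.506, 0.325], 'torque': [0.008, 0.009, -0.021], 'grip_force': 0.0, 'finger_gap': 0.085}
scene {'camera_matrix': [[486.9, 0.0, 251.9341], [0.0, 486.9, 198.8954], [0.0, 0.0, 1.0]], 'R': [[-0.8758, -0.4826, -0.0062], [-0.2534, 0.4707, -0.8451], [0.4108, -0.7386, -0.5345]], 't': [0.4055, 0.1088, 1.6361]}
side {'camera_matrix': [[452.4911, 0.0, 255.174], [0.0, 452.4911, 198.463], [0.0, 0.0, 1.0]], 'R': [[0.5752, 0.8177, -0.0211], [0.5638, -0.415, -0.7141], [-0.5927, 0.3989, -0.6997]], 't': [-0.2799, -0.1588, 1.5942]}
[[-0.0001, -0.9646, -0.2636, 0.0664], [1.0, -0.0002, 0.0004, 0.0001], [-0.0005, -0.2636, 0.9646, -0.1433], [0.0, 0.0, 0.0, 1.0]] [[288.82446419   0.         251.60235716]
 [  0.         288.82446419 191.89133389]
 [  0.           0.           1.        ]]
```

View pics/scene0.png

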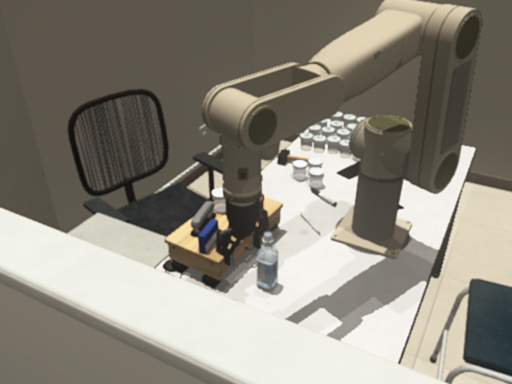

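View pics/side0.png

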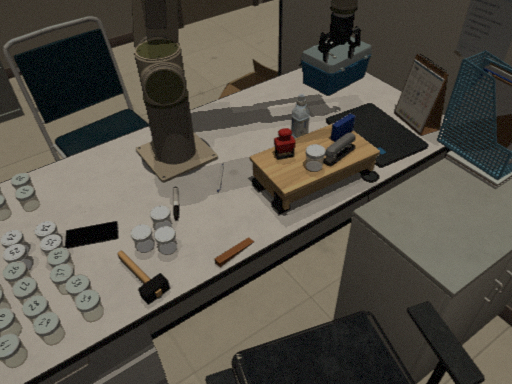

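The side view shows the riser (wooden, centre ~315,165), the brown wedge at ~(235,250), the mallet with its head at ~(153,288) and handle up-left to (120,253), and three cups at (161,216), (142,235), (165,238). The right rear foot is near (283,198).

```bash
cat > h.py <<'E'
from station import *
import cv2,numpy as np
from scipy.spatial.transform import Rotation as Ro
def cam(n,s=None):
    c=camera_params(n);K=np.array(c["camera_matrix"])
    if n!="wrist": return K,np.array(c["R"]),np.array(c["t"])
    s=s or sense();T=np.eye(4);T[:3,:3]=Ro.from_euler("xyz",s["eef_rot"]).as_matrix();T[:3,3]=s["tool_pos"]
    M=np.linalg.inv(T@np.array(c["tool_from_camera"]));return K,M[:3,:3],M[:3,3]
def ray(C,uv,z=0.):
    K,R,t=C;uv=np.atleast_2d(np.float64(uv));d=np.c_[uv,np.ones(len(uv))]@np.linalg.inv(K).T@R;o=-R.T@t
    return o+d*((z-o[2])/d[:,2])[:,None]
def cloud(C,D):
    K,R,t=C;v,u=np.mgrid[:D.shape[0],:D.shape[1]]
    P=np.stack([u,v,np.ones_like(u)],-1)@np.linalg.inv(K).T*D[...,None]
    return (P-t)@R
def proj(C,X):
    K,R,t=C;p=(np.atleast_2d(X)@R.T+t)@K.T;return p[:,:2]/p[:,2:]
E
python3 - <<'E'
from h import *
f=np.load("pics/side0.npz");p,D=f["p"],f["d"];C=cam("side")
W=cloud(C,D)
for n,uv in dict(wedge1=(217,262),wedge2=(253,241),mhead=(153,288),mhandle=(120,253),c1=(161,213),c2=(142,232),c3=(165,235),foot=(283,198),leg2=(257,182),r1=(252,158),r2=(335,132),r3=(380,155),r4=(285,195),redthing=(285,145),pen=(176,205)).items():
    print(n,np.round(W[uv[1],uv[0]],3),np.round(ray(C,uv)[0],3))
hsv=cv2.cvtColor(p,cv2.COLOR_RGB2HSV);print(hsv[250,235],hsv[260,125],hsv[288,153])
m=cv2.inRange(hsv,(0,80,40),(12,255,255));m[:225]=0;m[285:]=0;m[:,:205]=0;m[:,265:]=0
q=np.argwhere(m)[:,::-1];print(len(q),cv2.minAreaRect(q.astype(np.float32)))
c=cv2.resize(p[120:310,100:400],None,fx=2.6,fy=2.6,interpolation=cv2.INTER_CUBIC)
cv2.imwrite("pics/sidecrop.png",c[:,:,::-1]);print(c.shape)
E
```

```text
wedge1 [ 0.503 -0.138  0.013] [ 0.494 -0.134  0.   ]
wedge2 [ 0.492 -0.011  0.002] [ 0.491 -0.01   0.   ]
mhead [ 0.497 -0.322  0.04 ] [ 0.467 -0.316  0.   ]
mhandle [ 0.332 -0.343  0.03 ] [ 0.305 -0.339  0.   ]
c1 [ 0.292 -0.193  0.061] [ 0.232 -0.174  0.   ]
c2 [ 0.329 -0.269  0.064] [ 0.269 -0.255  0.   ]
c3 [ 0.373 -0.221  0.06 ] [ 0.32  -0.205  0.   ]
foot [0.453 0.125 0.065] [ 0.402  0.167 -0.   ]
leg2 [0.319 0.126 0.029] [0.292 0.144 0.   ]
r1 [0.286 0.131 0.103] [ 0.181  0.201 -0.   ]
r2 [0.375 0.391 0.141] [0.24  0.533 0.   ]
r3 [0.445 0.548 0.017] [0.432 0.566 0.   ]
r4 [0.474 0.115 0.099] [0.395 0.18  0.   ]
redthing [0.349 0.211 0.156] [0.192 0.338 0.   ]
pen [ 0.244 -0.126  0.016] [ 0.229 -0.121  0.   ]
[ 13 168 105] [ 17 135 140] [60 41 25]
154 ((233.9287109375, 251.38711547851562), (9.656373023986816, 42.71944046020508), 57.7243537902832)
(494, 780, 3)
```

View pics/sidecrop.png

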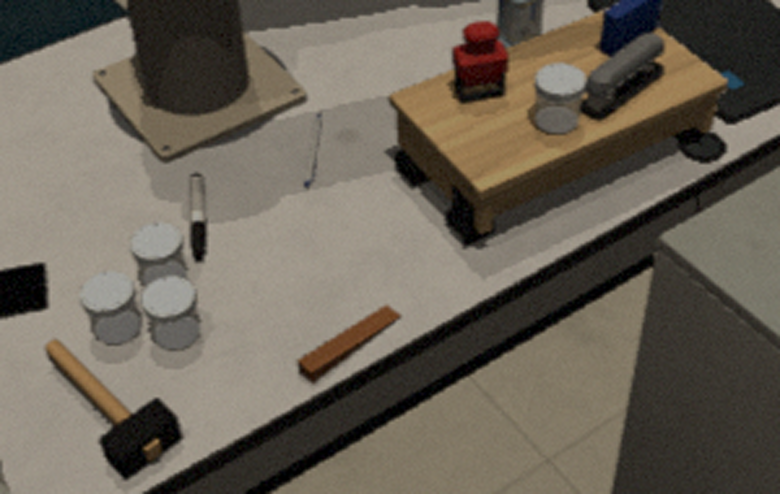

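Request:
send_rows --pt "8.5 -4 -4.4 -1 0 0 10" --pt "8.5 -8 -8.8 -2 0 0 20" --pt "8.5 -12 -13.2 -3 0 0 30" --pt "8.5 -16 -17.6 -4 0 0 40" --pt "8.5 -20 -22 -5 0 0 50"

```text
clock: 0.72
tool_pos: [0.2968, 0.3088, 0.2812]
eef_rot: [-3.141, 0.0, 1.986]
ft_force: [0.6, -0.9, -0.6]
finger_gap: 0.0851
grip_force: 0.0
```

```bash
cat > go.py <<'E'
import sys
from h import *
def go(x,y,z,yaw):
    s=sense();A=Ro.from_euler("xyz",s["eef_rot"]);B=Ro.from_euler("xyz",[np.pi,0,np.radians(yaw)])
    print("t",round(s["clock"],2),"cm",np.round(A.inv().apply(np.array([x,y,z])-s["tool_pos"])*100,2),"deg",np.round((A.inv()*B).as_rotvec(degrees=True),1),
     "pos",np.round(s["tool_pos"],4),"rpy",np.round(np.degrees(s["eef_rot"]),1),"F",np.round(s["ft_force"],1),"gap",round(s["finger_gap"],4))
if __name__=="__main__": go(*map(float,sys.argv[1:]))
E
python3 go.py 0.46 -0.10 0.30 90
```

```text
t 0.72 cm [-43.99  -1.55  -1.87] deg [-0.   0.  23.8] pos [0.2968 0.3088 0.2812] rpy [-180.     0.   113.8] F [ 0.6 -0.9 -0.6] gap 0.0851
```

Request:
send_rows --pt "8.5 -5.5 -0.2 -0.4 0 0 5" --pt "8.5 -11 -0.4 -0.8 0 0 10" --pt "8.5 -16.5 -0.6 -1.2 0 0 15" --pt "8.5 -22 -0.8 -1.6 0 0 20" --pt "8.5 -27.5 -1 -1.9 0 0 23.8"

```text
clock: 1.35
tool_pos: [0.3998, 0.0537, 0.3003]
eef_rot: [3.141, -0.0, 1.573]
ft_force: [1.2, -0.0, -0.1]
finger_gap: 0.0848
grip_force: 0.0
```

```bash
python3 go.py 0.46 -0.10 0.30 90
```

```text
t 1.35 cm [-15.38   5.98   0.03] deg [ 0.  -0.   0.1] pos [0.3998 0.0537 0.3003] rpy [180.   -0.   90.1] F [ 1.2 -0.  -0.1] gap 0.0848
```

Request:
send_rows --pt "8.5 -5 2 0 0 0 0" --pt "8.5 -10 4 0 0 0 0" --pt "8.5 -14 5.5 0 0 0 0" --pt "8.5 -14 5.5 0 0 0 0"

```text
clock: 1.85
tool_pos: [0.4553, -0.0867, 0.2994]
eef_rot: [-3.14, 0.0, 1.572]
ft_force: [0.0, 1.2, -0.1]
finger_gap: 0.0846
grip_force: 0.0
```

```bash
python3 - <<'E'
from h import *
s=sense();p,D=grab_frame("wrist");C=cam("wrist",s);np.savez("pics/w1.npz",p=p,d=D);cv2.imwrite("pics/w1.png",p[:,:,::-1])
print(s["tool_pos"],s["eef_rot"],np.round(proj(C,[[.497,-.14,0],[.49,-.01,0],[.44,.12,0],[.44,.12,.1]])))
E
```

```text
[ 0.45532458 -0.0867256   0.29935986] [-3.13980727e+00  3.01526791e-05  1.57185193e+00] [[278. 191.]
 [275. 106.]
 [241.   6.]
 [237. -30.]]
```

View pics/w1.png

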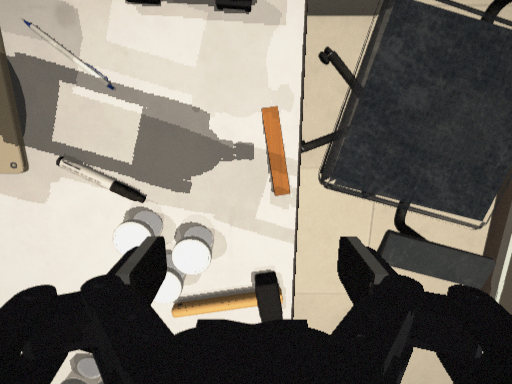

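The wrist view shows the wedge cleanly (tip ~(270,107), tail ~(283,193)), the mallet head at ~(268,297) with handle to (175,310), and two/three cups at ~(130,235), (192,250), (165,285). Now a tilted look at the foot.

Request:
send_rows --pt "8.5 1.7 -0.3 3.6 0 10 0" --pt "8.5 3.4 -0.6 7.2 0 20 0" --pt "8.5 5.1 -0.9 10.8 0 30 0" --pt "8.5 6.8 -1.2 14.4 0 40 0" --pt "8.5 8.5 -1.5 18 0 50 0"

```text
clock: 2.52
tool_pos: [0.4404, 0.0016, 0.1205]
eef_rot: [3.137, -0.877, 1.579]
ft_force: [-0.1, -1.2, -0.9]
finger_gap: 0.0852
grip_force: 0.0
```

Request:
send_rows --pt "8.5 0 0 0 0 0 0"

```text
clock: 2.65
tool_pos: [0.4351, 0.004, 0.1144]
eef_rot: [-3.118, -0.883, 1.557]
ft_force: [-0.4, 0.7, 0.4]
finger_gap: 0.0847
grip_force: 0.0
```

```bash
python3 - <<'E'
from h import *
s=sense();p,D=grab_frame("wrist");C=cam("wrist",s);np.savez("pics/w2.npz",p=p,d=D,R=C[1],t=C[2])
big=cv2.resize(p,None,fx=1.5,fy=1.5,interpolation=cv2.INTER_CUBIC);cv2.imwrite("pics/w2.png",big[:,:,::-1])
print(s["tool_pos"],s["eef_rot"])
f=np.load("pics/w1.npz");p=f["p"]
class S: pass
C1=cam("wrist",dict(tool_pos=[0.45532458,-0.0867256,0.29935986],eef_rot=[-3.1398,0,1.57185]))
hsv=cv2.cvtColor(p,cv2.COLOR_RGB2HSV);print(hsv[150,275],hsv[300,220])
m=cv2.inRange(hsv,(5,140,60),(16,255,255));m[:,:255]=0;m[:,295:]=0;m[:95]=0;m[205:]=0
q=np.argwhere(m)[:,::-1].astype(np.float32);r=cv2.minAreaRect(q);b=cv2.boxPoints(r);print(r);print(np.round(b,1),np.round(ray(C1,b,.012),4))
W=cloud(C1,f["d"]);P=W[m>0];print(P.min(0),P.max(0))
# endpoints at tip plane / tail plane
b=b[np.argsort(b[:,1])];print("tip",ray(C1,b[:2].mean(0),.003),"tail",ray(C1,b[2:].mean(0),.0216))
m=cv2.inRange(hsv,(0,0,0),(180,255,70));m[:262]=0;m[330:]=0;m[:,:245]=0;m[:,289:]=0
Z=W[...,2];sel=(W[...,0]>.25)&(W[...,0]<.56)&(W[...,1]>-.42)&(W[...,1]<-.15)&(Z>.008)&(Z<.1)
k=cv2.connectedComponentsWithStats(sel.astype(np.uint8))
for i in range(1,k[0]):
    if k[2][i,4]>60:
        Q=W[k[1]==i];print(k[2][i],Q.min(0).round(3),Q.max(0).round(3),np.median(Q,0).round(3))
E
```

```text
[0.43505479 0.00401947 0.11442215] [-3.11758712 -0.88289614  1.55702583]
[ 13 177 202] [ 17 137  91]
((275.4280090332031, 150.51058959960938), (87.67467498779297, 15.713351249694824), 81.63410949707031)
[[261.3 108.3]
 [276.8 106. ]
 [289.6 192.7]
 [274.  195. ]] [[ 0.4689 -0.0129  0.012 ]
 [ 0.4911 -0.0097  0.012 ]
 [ 0.5139 -0.1382  0.012 ]
 [ 0.49   -0.1419  0.012 ]]
[ 0.45574297 -0.13795927  0.0020108 ] [ 0.51184238 -0.01090032  0.44238159]
tip [[ 0.48054302 -0.01112009  0.003     ]] tail [[ 0.50094261 -0.13737861  0.0216    ]]
[ 113  210   50   45 1313] [ 0.258 -0.216  0.008] [ 0.314 -0.165  0.067] [ 0.289 -0.182  0.063]
[ 153  226   61   77 2350] [ 0.306 -0.296  0.008] [ 0.396 -0.191  0.067] [ 0.358 -0.227  0.064]
[ 171  272  112   50 2360] [ 0.321 -0.35   0.008] [ 0.506 -0.276  0.044] [ 0.454 -0.321  0.033]
```

View pics/w2.png

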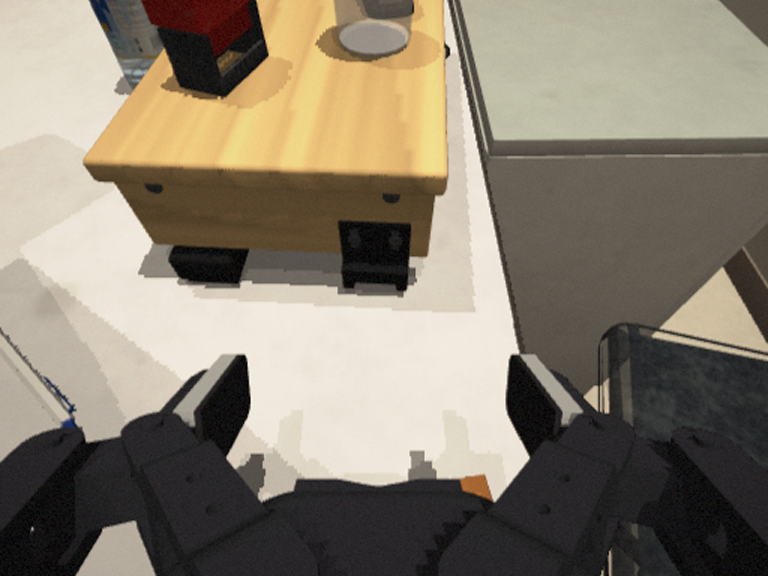

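The view shows the slotted black foot at ~(340–410, 222–290) in the 1.5x picture, cheeks' lower ends at ~(347,286) and ~(402,288). Measure it through depth and the mask.

```bash
python3 - <<'E'
from h import *
f=np.load("pics/w2.npz");p,D=f["p"],f["d"];C=(cam("wrist")[0],f["R"],f["t"]);W=cloud(C,D)
g=p.mean(2);m=(g<75);m[:146]=0;m[200:]=0;m[:,:215]=0;m[:,285:]=0
for v in range(147,197,2):
    u=np.flatnonzero(m[v]);
    if len(u): a,b=u[0],u[-1];print(v,a,b,len(u),W[v,a+2].round(4),W[v,(a+b)//2].round(4),W[v,b-2].round(4))
# board front edge line (top edge of board) : depth points of riser front panel -> fit y plane yaw
sel=(W[...,2]>.045)&(W[...,2]<.075)&(W[...,1]>.08)&(W[...,1]<.18)&(W[...,0]>.28)&(W[...,0]<.5)&(g>75)
Q=W[sel];k=np.polyfit(Q[:,0],Q[:,1],1);print("panel",len(Q),k,np.degrees(np.arctan(k[0])),np.std(Q[:,1]-np.polyval(k,Q[:,0])),Q[:,0].min(),Q[:,0].max())
c=cv2.resize(p[140:205,200:300],None,fx=7,fy=7,interpolation=cv2.INTER_CUBIC);cv2.imwrite("pics/foot.png",np.clip(c[:,:,::-1].astype(float)*1.6,0,255))
# board top front edge
T=(W[...,2]>.098)&(W[...,2]<.112)&(W[...,1]>.05)&(W[...,1]<.3)&(W[...,0]<.52)&(W[...,0]>.2)
Q=W[T];print("top",len(Q),Q.min(0),Q.max(0))
ed=[]
for u in range(70,290,4):
    v=np.flatnonzero(T[:,u]);
    if len(v): ed.append(W[v[-1],u])
ed=np.array(ed);k=np.polyfit(ed[:,0],ed[:,1],1);print("front edge",k,np.degrees(np.arctan(k[0])))
ed=[]
for v in range(30,115,3):
    u=np.flatnonzero(T[v]);
    if len(u): ed.append(W[v,u[-1]])
ed=np.array(ed);k=np.polyfit(ed[:,1],ed[:,0],1);print("right edge x=",k,-np.degrees(np.arctan(k[0])))
E
```

```text
147 215 284 70 [0.4017 0.1262 0.0618] [0.4316 0.1243 0.0634] [0.4617 0.1215 0.066 ]
149 215 284 70 [0.4014 0.1261 0.0593] [0.4317 0.121  0.0643] [0.4619 0.1216 0.0633]
151 215 284 70 [0.4011 0.1259 0.0567] [0.4316 0.1201 0.0625] [0.462  0.1206 0.0618]
153 215 284 70 [0.4009 0.1256 0.0542] [0.4316 0.1201 0.0598] [0.4624 0.1223 0.0573]
155 215 284 70 [0.4003 0.1267 0.0504] [0.4315 0.1202 0.0571] [0.4625 0.122  0.0548]
157 215 284 70 [0.4003 0.1255 0.0488] [0.4314 0.1204 0.054 ] [0.4626 0.1211 0.053 ]
159 215 284 67 [ 0.4378 -0.0639  0.2571] [0.4314 0.1195 0.0522] [0.4628 0.1208 0.0505]
161 215 284 68 [0.3995 0.1259 0.0425] [0.4313 0.1201 0.0487] [0.4631 0.122  0.0463]
163 215 283 69 [0.3991 0.1263 0.0391] [0.4313 0.1202 0.0457] [0.4624 0.1221 0.0433]
165 215 283 69 [0.3989 0.1258 0.0366] [0.4312 0.1209 0.042 ] [0.4625 0.1212 0.0413]
167 215 283 69 [0.3985 0.1258 0.0335] [0.4311 0.1203 0.0397] [0.4627 0.1216 0.0378]
169 227 284 58 [0.411  0.1219 0.0349] [0.437  0.1204 0.0365] [0.4639 0.1215 0.0348]
171 228 272 45 [0.4117 0.1223 0.0312] [0.432  0.1204 0.0334] [0.4519 0.1193 0.0345]
173 2
[... 644 characters left out ...]
[0.4511 0.1094 0.0211]
189 228 271 42 [0.4108 0.1128 0.0133] [0.4302 0.1217 0.0009] [0.4513 0.1103 0.0164]
191 229 270 16 [0.4115 0.1131 0.0093] [0.4303 0.1191 0.0007] [0.4504 0.1104 0.0127]
193 264 269 6 [0.4484 0.1102 0.0095] [0.4484 0.1102 0.0095] [0.4494 0.1104 0.0092]
panel 35 [-0.0657617   0.15243529] -3.7624505782592434 0.0005841153881824485 0.2869381511054499 0.46683396562976726
top 19973 [0.27227734 0.11267971 0.09800902] [0.48350644 0.2999819  0.11195212]
front edge [-0.0717266   0.14726345] -4.102605737224318
right edge x= [0.07110778 0.46254405] -4.067329598162075[ WARN:0@0.139] global loadsave.cpp:1063 imwrite_ Unsupported depth image for selected encoder is fallbacked to CV_8U.
```

View pics/foot.png

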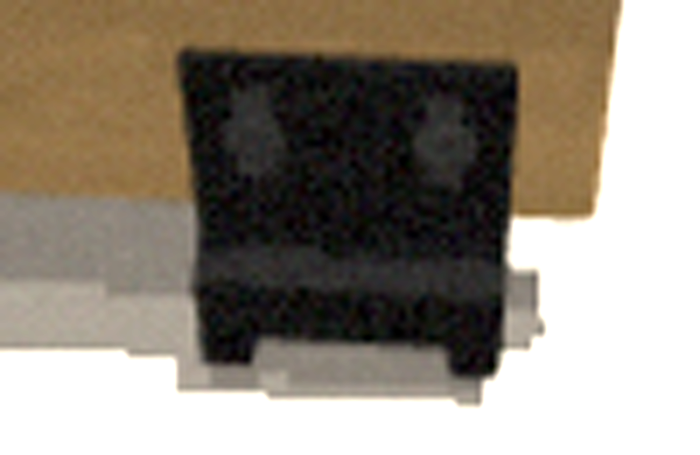

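```bash
python3 go.py 0.4974 -0.116 0.14 99.2
```

```text
t 2.7 cm [ -5.88   5.87 -10.52] deg [  3.5 -50.1  -8.5] pos [0.4379 0.0022 0.1182] rpy [-179.3  -50.2   89.8] F [ 0.2 -0.2  1.6] gap 0.0848
```

Request:
send_rows --pt "8.5 -1.2 1.2 -2.1 0.6 -10 -1.7" --pt "8.5 -2.4 2.4 -4.2 1.2 -20 -3.4" --pt "8.5 -3.6 3.6 -6.3 1.8 -30 -5.1" --pt "8.5 -4.8 4.8 -8.4 2.4 -40 -6.8" --pt "8.5 -5.9 5.9 -10.5 3.2 -50 -8.5"

```text
clock: 3.32
tool_pos: [0.504, -0.1184, 0.1516]
eef_rot: [3.116, 0.017, 1.73]
ft_force: [-0.8, 0.2, -0.2]
finger_gap: 0.0851
grip_force: 0.0
```

Request:
send_rows --pt "8.5 0 0 0 0 0 0" --pt "8.5 0 0 0 0 0 0"

```text
clock: 3.58
tool_pos: [0.5004, -0.1164, 0.1456]
eef_rot: [3.125, 0.002, 1.729]
ft_force: [-1.2, -0.6, -0.1]
finger_gap: 0.0852
grip_force: 0.0
```

```bash
cat > wedge.py <<'E'
from h import *
def look(name):
    s=sense();p,D=grab_frame("wrist");C=cam("wrist",s);np.savez(f"pics/{name}.npz",p=p,d=D,R=C[1],t=C[2]);cv2.imwrite(f"pics/{name}.png",p[:,:,::-1]);return s,p,D,C
if __name__=="__main__":
    s,p,D,C=look("w3")
    hsv=cv2.cvtColor(p,cv2.COLOR_RGB2HSV);m=cv2.inRange(hsv,(5,140,60),(16,255,255))
    k=cv2.connectedComponentsWithStats(m);i=1+np.argmax(k[2][1:,4]);print(k[2][i])
    q=np.argwhere(k[1]==i)[:,::-1]
    # side edges: per row left/right on sloped top -> use depth cloud
    W=cloud(C,D);P=W[k[1]==i];P=P[(P[:,2]>0.001)&(P[:,2]<.03)]
    c,e=P.mean(0),np.linalg.svd((P-P.mean(0))[:,:2],full_matrices=False)[2][0];e*=np.sign(e[1])
    a=(P-c)[:,:2]@e;b=(P-c)[:,:2]@np.array([e[1],-e[0]])
    print("dir",np.degrees(np.arctan2(e[1],e[0])),"ext",np.percentile(a,[.5,99.5]),np.percentile(b,[1,99]),"c",c)
    mid=(np.percentile(b,1)+np.percentile(b,99))/2;n=np.array([e[1],-e[0]])
    print("tail",c[:2]+e*a.min()+n*mid,"tip",c[:2]+e*a.max()+n*mid)
E
python3 wedge.py; python3 go.py 0.4974 -0.116 0.005 99.2
```

```text
[ 233   68   26  140 3429]
dir 99.54923088251795 ext [-0.06602085  0.06153135] [-0.01134453  0.01137169] c [ 0.49070128 -0.07286731  0.01248747]
tail [ 0.50183258 -0.13895417] tip [ 0.48046011 -0.01190804]
t 3.62 cm [ 0.14 -0.42 13.93] deg [ 0.8  0.1 -0.2] pos [ 0.4997 -0.1169  0.1444] rpy [1.792e+02 1.000e-01 9.900e+01] F [-0.  -0.8  0.5] gap 0.0851
```

Request:
send_rows --pt "8.5 0.1 -0.35 4.5 0.8 0 -0.2" --pt "8.5 0.1 -0.35 9 0.8 0 -0.2" --pt "8.5 0.1 -0.35 12 0.8 0 -0.2" --pt "8.5 0.1 -0.35 13.7 0.8 0 -0.2" --pt "8.5 0.1 -0.35 13.9 0.8 0 -0.2"

```text
clock: 4.25
tool_pos: [0.4964, -0.1172, 0.0026]
eef_rot: [-3.137, 0.001, 1.731]
ft_force: [0.0, -0.4, 0.0]
finger_gap: 0.0851
grip_force: 0.0
```

Request:
send_rows --pt "8.5 0 0 0 0 0 0" --pt "3.5 0 0 0 0 0 0"

```text
clock: 4.5
tool_pos: [0.4987, -0.1175, 0.0051]
eef_rot: [-3.141, 0.004, 1.732]
ft_force: [0.3, 0.1, 0.1]
finger_gap: 0.0693
grip_force: 0.0
```

```bash
python3 go.py 0.498 -0.117 0.005 99.4
```

```text
t 4.5 cm [ 0.06 -0.06  0.01] deg [-0.   0.2 -0.2] pos [ 0.4987 -0.1175  0.0051] rpy [-180.     0.2   99.2] F [0.3 0.1 0.1] gap 0.0693
```

Close with a gentle grip.

Request:
send_rows --pt "1.5 0 0 0 0 0 0" --pt "1.5 0 0 0 0 0 0" --pt "1.5 0 0 0 0 0 0" --pt "1.5 0 0 0 0 0 0" --pt "1.5 0 0 0 0 0 0" --force 30

```text
clock: 5.12
tool_pos: [0.4979, -0.1171, 0.004]
eef_rot: [-3.14, 0.003, 1.732]
ft_force: [-1.0, 0.9, 6.0]
finger_gap: 0.0232
grip_force: 31.1
```

```bash
python3 - <<'E'
from h import *
import go
# wedge tip sits ~0.107 ahead of tool origin along tool x; slot mouth & heading
M=np.array([.431,.112]);e=np.array([.071,.9975])
for ins in(-.015,.03):
    t=M+e*(ins-.107);print(ins,t);go.go(t[0],t[1],.006,85.93)
E
```

```text
-0.015 [ 0.422338 -0.009695]
t 5.12 cm [11.82 -5.73 -0.22] deg [-0.1  0.2 13.3] pos [ 0.4979 -0.1171  0.004 ] rpy [-179.9    0.2   99.3] F [-1.   0.9  6. ] gap 0.0232
0.03 [0.425533  0.0351925]
t 5.12 cm [16.2  -4.69 -0.24] deg [-0.1  0.2 13.3] pos [ 0.4979 -0.1171  0.004 ] rpy [-179.9    0.2   99.3] F [-1.   0.9  6. ] gap 0.0232
```

Request:
send_rows --pt "1.5 0 0 -0.2 0 0 0" --pt "1.5 3 -1.5 -0.2 0 0 4.5" --pt "1.5 6 -3 -0.2 0 0 9" --pt "1.5 9 -4.5 -0.2 0 0 13.3" --pt "1.5 11.4 -5.7 -0.2 0 0 13.3"

```text
clock: 5.75
tool_pos: [0.4215, -0.0128, 0.0049]
eef_rot: [-3.139, 0.003, 1.499]
ft_force: [0.2, 0.8, -0.2]
finger_gap: 0.0233
grip_force: 30.4
```

Request:
send_rows --pt "1.5 0 0 0 0 0 0" --pt "1.5 0 0 0 0 0 0"

```text
clock: 6.0
tool_pos: [0.4233, -0.014, 0.0055]
eef_rot: [-3.14, 0.003, 1.501]
ft_force: [0.5, 0.2, -2.4]
finger_gap: 0.0232
grip_force: 30.4
```

```bash
python3 - <<'E'
from wedge import *
import go
s,p,D,C=look("w4");W=cloud(C,D)
hsv=cv2.cvtColor(p,cv2.COLOR_RGB2HSV);m=cv2.inRange(hsv,(5,140,60),(16,255,255))&((W[...,2]<.03)*255).astype(np.uint8)
k=cv2.connectedComponentsWithStats(m);i=1+np.argmax(k[2][1:,4]);P=W[k[1]==i];print(k[2][i])
c=P.mean(0);e=np.linalg.svd((P-c)[:,:2],full_matrices=False)[2][0];e*=np.sign(e[1]);n=np.array([e[1],-e[0]])
a=(P-c)[:,:2]@e;b=(P-c)[:,:2]@n;mid=(np.percentile(b,1)+np.percentile(b,99))/2
print("dir",np.degrees(np.arctan2(e[1],e[0])),"tip",c[:2]+e*a.max()+n*mid,"w",np.ptp(np.percentile(b,[1,99])),"zmin",P[:,2].min())
# foot: dark points near z .025-.035
g=p.mean(2);F=(g<80)&(W[...,2]>.005)&(W[...,2]<.04)&(W[...,1]>.08)&(W[...,1]<.14)&(W[...,0]>.39)&(W[...,0]<.48)
Q=W[F];print("foot",len(Q),np.percentile(Q,1,0),np.percentile(Q,99,0))
go.go(.4223,-.0097,.006,85.93)
E
```

```text
[  225    19    53   277 13588]
dir 86.12140841322915 tip [0.43092785 0.09284013] w 0.022789417375748043 zmin 0.0032796942513018067
foot 28 [0.41847621 0.08035594 0.00501719] [0.4420312  0.09130443 0.00684982]
t 6.05 cm [ 0.45 -0.15 -0.04] deg [-0.1  0.2  0. ] pos [ 0.4235 -0.0143  0.0056] rpy [-179.9    0.2   85.9] F [-0.3  0.  -0.5] gap 0.0231
```

View pics/w4.png

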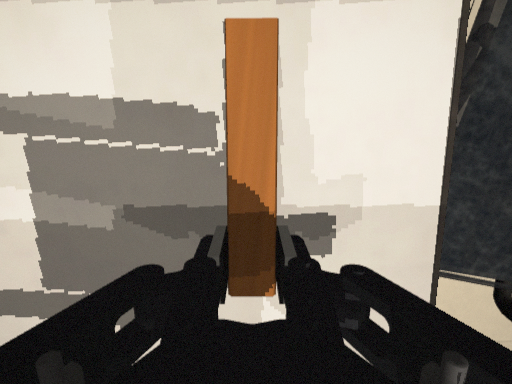

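The wedge is held squarely (tip at row ~18, tail ~295), heading 86.1°, tip ~19 mm before the mouth and ~1 mm too far in +x. Correct and go forward, watching the force.

Request:
send_rows --pt "1.5 0 -0.12 0 0 0 0" --pt "1.5 1 -0.12 0 0 0 0" --pt "1.5 2 -0.12 0 0 0 0" --pt "1.5 2.5 -0.12 0 0 0 0" --pt "1.5 3 -0.12 0 0 0 0"

```text
clock: 6.68
tool_pos: [0.4238, 0.0168, 0.0053]
eef_rot: [-3.14, 0.003, 1.501]
ft_force: [0.3, -1.1, -0.7]
finger_gap: 0.0232
grip_force: 30.4
```

Request:
send_rows --pt "1.5 0.5 0 0 0 0 0" --pt "1.5 1 0 0 0 0 0" --pt "1.5 1 0 0 0 0 0"

```text
clock: 7.05
tool_pos: [0.4246, 0.0265, 0.0053]
eef_rot: [-3.14, 0.003, 1.501]
ft_force: [0.2, 0.7, -0.7]
finger_gap: 0.023
grip_force: 30.4
```

```bash
python3 go.py .4276 .045 .005 85.93
```

```text
t 7.05 cm [1.86 0.17 0.02] deg [-0.1  0.2  0.1] pos [0.4246 0.0265 0.0053] rpy [-179.9    0.2   86. ] F [ 0.2  0.7 -0.7] gap 0.023
```

Request:
send_rows --pt "1.5 0.6 0 0 0 0 0" --pt "1.5 1.2 0 0 0 0 0" --pt "1.5 1.7 0 0 0 0 0" --pt "1.5 1.7 0 0.1 0 0 0" --pt "1.5 1.7 0 0.15 0 0 0"

```text
clock: 7.68
tool_pos: [0.4259, 0.0433, 0.004]
eef_rot: [-3.14, 0.003, 1.5]
ft_force: [-1.8, 1.5, 7.1]
finger_gap: 0.0231
grip_force: 31.2
```

Request:
send_rows --pt "3.5 0 0 0 0 0 0" --pt "4 0 0 0 0 0 0" --pt "4 0 0 0 0 0 0"

```text
clock: 8.05
tool_pos: [0.4257, 0.0431, 0.0037]
eef_rot: [-3.14, 0.003, 1.5]
ft_force: [0.3, -0.5, 0.2]
finger_gap: 0.0401
grip_force: 0.0
```

Request:
send_rows --pt "4 0 0 -4 0 0 0" --pt "4 -1 0 -9 0 0 0" --pt "4 -4 0 -13 0 0 0" --pt "4 -7 0 -17 0 0 0" --pt "4 -7 0 -17 0 0 0"

```text
clock: 8.68
tool_pos: [0.4235, -0.0281, 0.1779]
eef_rot: [3.136, 0.004, 1.498]
ft_force: [-0.2, 1.0, -0.2]
finger_gap: 0.04
grip_force: 0.0
```

```bash
cat > wp.py <<'E'
from wedge import *
import sys,go
s,p,D,C=look(sys.argv[1]);W=cloud(C,D)
hsv=cv2.cvtColor(p,cv2.COLOR_RGB2HSV);m=cv2.inRange(hsv,(5,140,50),(16,255,255))&((W[...,2]<.03)*255).astype(np.uint8)
k=cv2.connectedComponentsWithStats(m);i=1+np.argmax(k[2][1:,4]);P=W[k[1]==i];print(k[2][i])
c=P.mean(0);e=np.linalg.svd((P-c)[:,:2],full_matrices=False)[2][0];e*=np.sign(e[1]);n=np.array([e[1],-e[0]])
a=(P-c)[:,:2]@e;b=(P-c)[:,:2]@n;mid=(np.percentile(b,1)+np.percentile(b,99))/2
print("dir",np.degrees(np.arctan2(e[1],e[0])),"tail",c[:2]+e*a.min()+n*mid,"front",c[:2]+e*a.max()+n*mid,"w",np.ptp(np.percentile(b,[1,99])),"z",P[:,2].min(),P[:,2].max())
E
python3 wp.py w5; python3 go.py .45 -.31 .15 0
```

```text
[ 236   33   24   98 2243]
dir 86.02621848323508 tail [0.42467152 0.02129826] front [0.43105567 0.11320015] w 0.022368906431080048 z 0.007195345685499122 0.02328660873014429
t 8.72 cm [-28.02   4.82   2.66] deg [ 0.2  0.1 85.8] pos [ 0.4222 -0.027   0.1755] rpy [179.9   0.2  85.8] F [-0.2  0.4 -0.9] gap 0.0398
```

Request:
send_rows --pt "8.5 -5.5 0.9 0 0 0 10" --pt "8.5 -11 1.8 0 0 0 20" --pt "8.5 -16.5 2.6 0 0 0 30" --pt "8.5 -22 3.4 0 0 0 40" --pt "8.5 -27.5 4.2 0 0 0 50"

```text
clock: 9.35
tool_pos: [0.4432, -0.3039, 0.1726]
eef_rot: [-3.14, 0.004, 0.622]
ft_force: [1.0, 0.4, 0.7]
finger_gap: 0.0846
grip_force: 0.0
```

Request:
send_rows --pt "8.5 0 0 0 0 0 10" --pt "8.5 0 0 0 0 0 20" --pt "8.5 0 0 0 0 0 28" --pt "8.5 0 0 0 0 0 28" --pt "8.5 0 0 0 0 0 28"

```text
clock: 9.98
tool_pos: [0.4434, -0.3026, 0.1736]
eef_rot: [3.14, 0.003, 0.142]
ft_force: [-0.7, 0.5, -0.3]
finger_gap: 0.0856
grip_force: 0.0
```

```bash
python3 - <<'E'
from wedge import *
import go
s,p,D,C=look("w6");W=cloud(C,D)
g=p.mean(2);Z=W[...,2]
V=(W[...,0]>.28)&(W[...,0]<.56)&(W[...,1]>-.42)&(W[...,1]<-.24)
hsv=cv2.cvtColor(p,cv2.COLOR_RGB2HSV)
H=V&(Z>.036)&(Z<.05)&(W[...,0]>.45)&(g<90)
q=W[H][:,:2].astype(np.float32);r=cv2.minAreaRect(q*1000);print("head top",len(q),r,np.median(W[H][:,2]))
h=V&(Z>.02)&(Z<.045)&(W[...,0]<.46)&(hsv[...,1]>90)
q=W[h];print("handle",len(q),q.min(0),q.max(0));k=np.polyfit(q[:,0],q[:,1],1);print(k,np.degrees(np.arctan(k[0])))
go.go(.44,-.325,.1,9)
E
```

```text
head top 2918 ((483.5180969238281, -316.5679931640625), (37.940608978271484, 71.91378784179688), 9.37806510925293) 0.041984306354695744
handle 1992 [ 0.32165824 -0.35046457  0.02068947] [ 0.45992248 -0.3119621   0.03553776]
[ 0.16614302 -0.39622051] 9.433128022997504
t 10.03 cm [-0.64  2.14  7.4 ] deg [ 0.1  0.2 -0.9] pos [ 0.4435 -0.3028  0.174 ] rpy [179.9   0.2   8.1] F [ 0.3 -0.5  0.7] gap 0.0851
```

View pics/w6.png

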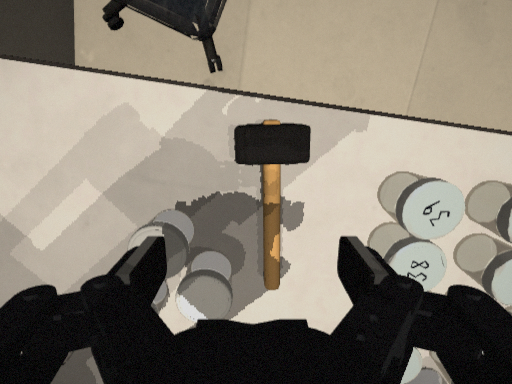

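The mallet is clear in view (head at ~(272,144), handle down to (272,288)); head centre (0.4835,-0.3166), yaw 9.4°. Descend to the grip point.

Request:
send_rows --pt "5 -1.2 2 4.5 0 0 -1.3" --pt "5 -1.2 2 9 0 0 -1.3" --pt "5 -1.2 2 13 0 0 -1.3" --pt "5 -1.2 2 16 0 0 -1.3" --pt "5 -1.2 2 16.8 0 0 -1.3"

```text
clock: 10.65
tool_pos: [0.4326, -0.3238, 0.0043]
eef_rot: [-3.141, 0.005, 0.163]
ft_force: [0.3, 0.2, 0.3]
finger_gap: 0.0495
grip_force: 0.0
```

Request:
send_rows --pt "5 0 0 0 0 0 0"

```text
clock: 10.78
tool_pos: [0.4342, -0.3253, 0.007]
eef_rot: [3.139, 0.003, 0.162]
ft_force: [0.6, -0.4, 0.5]
finger_gap: 0.05
grip_force: 0.0
```

```bash
python3 go.py .4342 -.3245 .005 9.4
```

```text
t 10.78 cm [ 0.01 -0.08  0.2 ] deg [ 0.1  0.2 -0.1] pos [ 0.4342 -0.3253  0.007 ] rpy [179.9   0.2   9.3] F [ 0.6 -0.4  0.5] gap 0.05
```

Request:
send_rows --pt "0.8 0 -0.08 0.1 0 0 0" --pt "0.8 0 -0.08 0.1 0 0 0" --pt "0.8 0 -0.08 0.1 0 0 0" --pt "0.8 0 -0.08 0.1 0 0 0" --pt "0.8 0 -0.08 0.1 0 0 0" --force 100

```text
clock: 11.4
tool_pos: [0.435, -0.3252, 0.0075]
eef_rot: [3.137, 0.001, 0.162]
ft_force: [-1.7, 1.3, 5.1]
finger_gap: 0.0163
grip_force: 97.5
```

Request:
send_rows --pt "0.8 0 0 0 0 0 0" --pt "0.8 0 0 -2 0 0 0" --pt "0.8 0 0 -6 0 0 0" --pt "0.8 0 0 -10 0 0 0" --pt "0.8 0 0 -10 0 0 0"

```text
clock: 12.02
tool_pos: [0.4366, -0.3264, 0.1105]
eef_rot: [3.133, -0.003, 0.162]
ft_force: [0.6, -0.1, -3.9]
finger_gap: 0.0162
grip_force: 98.4
```

```bash
python3 - <<'E'
from wedge import *
import go
s,p,D,C=look("w7");W=cloud(C,D)
g=p.mean(2);V=(W[...,2]>.125)&(W[...,2]<.165)&(g<90)&(W[...,0]>.46)
T=W-s["tool_pos"];Ri=Ro.from_euler("xyz",s["eef_rot"]).as_matrix();T=T@Ri
H=(T[...,0]>.028)&(T[...,0]<.075)&(abs(T[...,1])<.045)&(T[...,2]<.0)&(T[...,2]>-.045)
q=T[H];print(len(q),np.percentile(q,1,0),np.percentile(q,99,0),cv2.minAreaRect((q[:,:2]*1000).astype(np.float32)),np.percentile(q[:,2],[10,50,90]))
k=np.polyfit(q[:,0],q[:,2],1);k2=np.polyfit(q[:,1],q[:,2],1);print("pitch",np.degrees(np.arctan(k[0])),np.degrees(np.arctan(k2[0])))
go.go(.375,-.10,.12,-4)
E
```

```text
17527 [ 0.03155727 -0.03443161 -0.0362165 ] [ 0.07018292  0.03411622 -0.02461363] ((49.98432922363281, -0.2654533386230469), (43.86127853393555, 72.65354919433594), 0.40202075242996216) [-0.03550146 -0.03444156 -0.03271221]
pitch 2.8387706826542254 0.1734785032075222
t 12.07 cm [ -2.33 -23.19  -1.35] deg [ 0.3 -0.  13.3] pos [ 0.4353 -0.3252  0.1079] rpy [179.7  -0.    9.3] F [-0.1 -0.2 -3.7] gap 0.0164
```

Request:
send_rows --pt "0.8 -0.5 -4.6 -1 0 0 2.7" --pt "0.8 -1 -9.2 -1.3 0 0 5.4" --pt "0.8 -1.5 -13.8 -1.3 0 0 8.1" --pt "0.8 -2 -18.4 -1.3 0 0 10.8" --pt "0.8 -2.3 -23 -1.3 0.3 0 13.3"

```text
clock: 12.7
tool_pos: [0.3727, -0.0991, 0.1163]
eef_rot: [-3.138, 0.005, -0.072]
ft_force: [0.2, -0.3, -2.9]
finger_gap: 0.0165
grip_force: 98.6
```

Request:
send_rows --pt "0.8 0 0 0 0 0 0"

```text
clock: 12.82
tool_pos: [0.3726, -0.0981, 0.1161]
eef_rot: [-3.138, 0.006, -0.068]
ft_force: [-0.7, 0.1, -2.7]
finger_gap: 0.0163
grip_force: 98.8
```

```bash
python3 go.py .3687 -.061 .014 -4.07
```

```text
t 12.82 cm [-0.58 -3.63 10.22] deg [-0.2  0.3  0.2] pos [ 0.3726 -0.0981  0.1161] rpy [-179.8    0.3   -3.9] F [-0.7  0.1 -2.7] gap 0.0163
```

Request:
send_rows --pt "0.8 -0.5 -2 3 -0.2 0.3 0.2" --pt "0.8 -0.55 -3.5 6 -0.2 0.3 0.2" --pt "0.8 -0.6 -3.6 9 -0.2 0.3 0.2" --pt "0.8 -0.6 -3.6 10.2 -0.2 0.3 0.2" --pt "0.8 -0.6 -3.6 10.2 -0.2 0.3 0.2"

```text
clock: 13.45
tool_pos: [0.3698, -0.0644, 0.0153]
eef_rot: [3.141, 0.0, -0.074]
ft_force: [-0.4, 0.5, -2.6]
finger_gap: 0.0166
grip_force: 98.8
```

```bash
python3 wp.py w8; python3 go.py .3687 -.061 .014 -4.07; python3 - <<'E'
from h import *
f=np.load("pics/w8.npz");W=cloud((cam("wrist")[0],f["R"],f["t"]),f["d"]);g=f["p"].mean(2)
H=(W[...,2]>.03)&(W[...,2]<.065)&(g<90)&(W[...,0]>.396)&(W[...,0]<.45)&(W[...,1]<.0)
q=W[H];print(len(q),cv2.minAreaRect((q[:,:2]*1000).astype(np.float32)),np.percentile(q[:,2],[5,50,95]))
E
```

```text
[   0  127   90   51 4162]
dir 90.46322556558019 tail [0.42602348 0.01899263] front [0.42569331 0.05983048] w 0.023667584031571404 z 0.0017104919842720896 0.023252313831380513
t 13.5 cm [-0.24 -0.36  0.24] deg [ 0.1 -0.1 -0.2] pos [ 0.3708 -0.0647  0.0164] rpy [ 1.799e+02 -1.000e-01 -4.300e+00] F [ 0.4  0.2 -2.9] gap 0.0163
16909 ((416.67523193359375, -67.9903564453125), (71.40059661865234, 41.740299224853516), 86.5764389038086) [0.04782037 0.04985115 0.05114575]
```

View pics/w8.png

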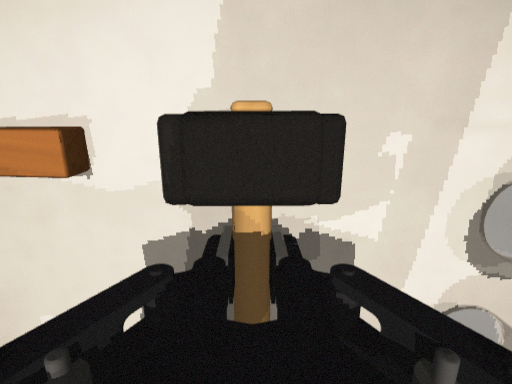

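The mallet is level and square to the wedge: head face at column ~160, wedge tail at ~88, lateral offset ~3 mm. Correct that, lower slightly, and approach.

Request:
send_rows --pt "0.8 0.2 0 0.25 0 0 -0.2" --pt "0.8 0.2 -2 0.25 0 0 -0.2" --pt "0.8 0.2 -4 0.25 0 0 -0.2" --pt "0.8 0.2 -4.7 0.25 0 0 -0.2" --pt "0.8 0.2 -4.7 0.25 0 0 -0.2"

```text
clock: 14.12
tool_pos: [0.377, -0.0177, 0.0143]
eef_rot: [3.14, -0.004, -0.069]
ft_force: [-0.8, 0.6, -2.2]
finger_gap: 0.0163
grip_force: 98.8
```

```bash
python3 go.py .37 -.017 .014 -4.07
```

```text
t 14.12 cm [-0.7  -0.02  0.03] deg [ 0.1 -0.2  0.1] pos [ 0.377  -0.0177  0.0143] rpy [179.9  -0.2  -4. ] F [-0.8  0.6 -2.2] gap 0.0163
```

Request:
send_rows --pt "0.8 0 -0.6 0 0 0 0" --pt "0.8 0 -1.2 0 0 0 0" --pt "0.8 0 -0.7 0 0 0 0" --pt "0.8 0 -1.2 0 0 0 0" --pt "0.8 0 -1.8 0 0 0 0"

```text
clock: 14.75
tool_pos: [0.3777, 0.0004, 0.0138]
eef_rot: [3.14, -0.003, -0.071]
ft_force: [-0.3, -0.4, -2.9]
finger_gap: 0.0163
grip_force: 98.9
```

Request:
send_rows --pt "0.8 0 0.6 0 0 0 0" --pt "0.8 0 -0.2 0 0 0 0" --pt "0.8 0 -0.7 0 0 0 0"

```text
clock: 15.12
tool_pos: [0.3782, 0.0076, 0.0138]
eef_rot: [3.14, -0.003, -0.071]
ft_force: [-1.1, -0.5, -3.1]
finger_gap: 0.0164
grip_force: 98.9
```

```bash
python3 wp.py w9; python3 go.py .377 .01 .014 -4.07
```

```text
[  30  134  132   50 6071]
dir 86.35266611142379 tail [0.42674158 0.04766129] front [0.43103    0.11493672] w 0.02343403048687729 z 0.00941634398337951 0.02278641292588629
t 15.18 cm [-0.13 -0.18 -0.03] deg [ 0.1 -0.2  0. ] pos [0.3782 0.0081 0.0137] rpy [179.9  -0.2  -4. ] F [-0.7  0.2 -3.4] gap 0.0164
```

Request:
send_rows --pt "0.8 0 -0.1 0 0 0 0" --pt "0.8 0 -0.2 0 0 0 0" --pt "0.8 0 -0.3 0 0 0 0"

```text
clock: 15.55
tool_pos: [0.3783, 0.0103, 0.0137]
eef_rot: [3.14, -0.003, -0.071]
ft_force: [0.2, -0.2, -2.2]
finger_gap: 0.0161
grip_force: 98.9
```

Request:
send_rows --pt "0.8 0 -0.1 0 0 0 0" --pt "0.8 0 -0.2 0 0 0 0" --pt "0.8 0 -0.3 0 0 0 0"

```text
clock: 15.92
tool_pos: [0.3786, 0.0133, 0.0137]
eef_rot: [3.14, -0.003, -0.071]
ft_force: [-0.1, -0.2, -2.8]
finger_gap: 0.0161
grip_force: 98.9
```

```bash
cat > gap.py <<'E'
import sys
from wedge import *
s,p,D,C=look(sys.argv[1]);W=cloud(C,D)
T=(W-s["tool_pos"])@Ro.from_euler("xyz",s["eef_rot"]).as_matrix()   # tool frame; forward is -y
hsv=cv2.cvtColor(p,cv2.COLOR_RGB2HSV);m=(hsv[...,1]>120)&(hsv[...,0]<18)&(W[...,2]<.028)&(W[...,2]>.004)&(T[...,1]<-.03)
q=T[m];q=q[abs(q[:,0]-.05)<.009]
f=np.array([.071,.9975])
w=W[m];a=w[:,:2]@f;M=np.array([.431,.112])@f
zs=w[:,2];r=a-M
# top height at known distance from tail: fit z=c-r/7
c=np.median((zs+r/7)[zs>.008]);print("wedge nearest y (tool)",np.percentile(q[:,1],99.5),"tail before mouth mm",(-np.percentile(r,.5)*1000).round(1),"from slope: z at mouth mm",c*1000,"-> inserted mm",(c*1000-3)*7, "F",s["ft_force"].round(1),s["tool_pos"].round(4),s["clock"])
E
python3 gap.py g1
```

```text
wedge nearest y (tool) -0.044032252503832844 tail before mouth mm 58.2 from slope: z at mouth mm 12.772910994723809 -> inserted mm 68.41037696306665 F [-0.1 -0.2 -2.8] [0.3786 0.0133 0.0137] 15.925
```

Request:
send_rows --pt "0.8 0 -0.1 0 0 0 0" --pt "0.8 0 -0.2 0 0 0 0"

```text
clock: 16.23
tool_pos: [0.3788, 0.0153, 0.0138]
eef_rot: [3.14, -0.003, -0.071]
ft_force: [-0.4, -0.4, -2.9]
finger_gap: 0.0165
grip_force: 98.9
```

Request:
send_rows --pt "0.8 0 -0.1 0 0 0 0" --pt "0.8 0 -0.2 0 0 0 0"

```text
clock: 16.48
tool_pos: [0.3789, 0.0173, 0.0137]
eef_rot: [3.14, -0.003, -0.071]
ft_force: [-0.6, -0.0, -2.0]
finger_gap: 0.0166
grip_force: 98.9
```

Request:
send_rows --pt "0.8 0 -0.1 0 0 0 0" --pt "0.8 0 -0.2 0 0 0 0"

```text
clock: 16.73
tool_pos: [0.379, 0.0193, 0.0138]
eef_rot: [3.14, -0.003, -0.071]
ft_force: [0.9, 0.1, -2.6]
finger_gap: 0.0163
grip_force: 98.9
```

Request:
send_rows --pt "0.8 0 -0.1 0 0 0 0" --pt "0.8 0 -0.2 0 0 0 0"

```text
clock: 16.98
tool_pos: [0.3792, 0.0214, 0.0137]
eef_rot: [3.14, -0.003, -0.071]
ft_force: [0.9, -1.5, -2.4]
finger_gap: 0.0164
grip_force: 98.9
```

```bash
python3 gap.py g2
```

```text
wedge nearest y (tool) -0.04389052725284779 tail before mouth mm 50.2 from slope: z at mouth mm 13.922779548979532 -> inserted mm 76.45945684285672 F [ 0.9 -1.5 -2.4] [0.3792 0.0214 0.0137] 16.975
```

Request:
send_rows --pt "0.8 0 -0.1 0 0 0 0" --pt "0.8 0 -0.2 0 0 0 0"

```text
clock: 17.27
tool_pos: [0.3793, 0.0233, 0.0137]
eef_rot: [3.14, -0.003, -0.071]
ft_force: [-0.7, -0.6, -3.5]
finger_gap: 0.0158
grip_force: 98.8
```

Request:
send_rows --pt "0.8 0 -0.1 0 0 0 0" --pt "0.8 0 -0.1 0 0 0 0"

```text
clock: 17.52
tool_pos: [0.3794, 0.0243, 0.0137]
eef_rot: [3.14, -0.003, -0.071]
ft_force: [0.7, -0.1, -2.8]
finger_gap: 0.0158
grip_force: 98.9
```

Request:
send_rows --pt "0.8 0 -0.1 0 0 0 0" --pt "0.8 0 -0.2 0 0 0 0"

```text
clock: 17.77
tool_pos: [0.3795, 0.0263, 0.0137]
eef_rot: [3.14, -0.003, -0.071]
ft_force: [0.4, 0.3, -2.3]
finger_gap: 0.016
grip_force: 98.8
```

Request:
send_rows --pt "0.8 0 -0.1 0 0 0 0" --pt "0.8 0 -0.2 0 0 0 0"

```text
clock: 18.02
tool_pos: [0.3796, 0.0283, 0.0137]
eef_rot: [3.14, -0.003, -0.071]
ft_force: [-0.6, -0.2, -2.0]
finger_gap: 0.0163
grip_force: 98.8
```

Request:
send_rows --pt "0.8 0 -0.1 0 0 0 0" --pt "0.8 0 -0.2 0 0 0 0"

```text
clock: 18.27
tool_pos: [0.3798, 0.0303, 0.0137]
eef_rot: [3.14, -0.003, -0.071]
ft_force: [-0.7, -0.4, -2.2]
finger_gap: 0.0163
grip_force: 98.9
```

Request:
send_rows --pt "0.8 0 -0.1 0 0 0 0" --pt "0.8 0 -0.2 0 0 0 0"

```text
clock: 18.52
tool_pos: [0.3798, 0.0313, 0.0137]
eef_rot: [3.138, -0.003, -0.071]
ft_force: [-2.6, -9.6, -0.5]
finger_gap: 0.0162
grip_force: 99.3
```

```bash
python3 gap.py g3
```

```text
wedge nearest y (tool) -0.04358007355688133 tail before mouth mm 40.5 from slope: z at mouth mm 15.289086585834141 -> inserted mm 86.02360610083899 F [-2.6 -9.6 -0.5] [0.3798 0.0313 0.0137] 18.525
```

The wedge reached its stop (9.6 N). Now proper taps of 8–15 N: back off and come forward again.

Request:
send_rows --pt "0.8 0 0.4 0 0 0 0" --pt "0.8 0 0.15 0 0 0 0" --pt "0.8 0 0 0 0 0 0"

```text
clock: 18.95
tool_pos: [0.3797, 0.0314, 0.0137]
eef_rot: [3.138, -0.002, -0.071]
ft_force: [-3.0, -12.1, 0.0]
finger_gap: 0.0159
grip_force: 99.4
```

```bash
python3 go.py .38 .0323 .0137 -4.07
```

```text
t 18.95 cm [ 0.02 -0.09  0.  ] deg [ 0.2 -0.1  0. ] pos [0.3797 0.0314 0.0137] rpy [ 1.798e+02 -1.000e-01 -4.100e+00] F [ -3.  -12.1   0. ] gap 0.0159
```

Request:
send_rows --pt "0.8 0 0.4 0 0 0 0" --pt "0.8 0 0.15 0 0 0 0" --pt "0.8 0 0 0 0 0 0"

```text
clock: 19.32
tool_pos: [0.3797, 0.0314, 0.0137]
eef_rot: [3.138, -0.002, -0.071]
ft_force: [-3.5, -12.1, 0.3]
finger_gap: 0.016
grip_force: 99.5
```

Request:
send_rows --pt "0.8 0 0.4 0 0 0 0" --pt "0.8 0 0.15 0 0 0 0" --pt "0.8 0 0 0 0 0 0"

```text
clock: 19.7
tool_pos: [0.3797, 0.0315, 0.0137]
eef_rot: [3.138, -0.002, -0.071]
ft_force: [-3.1, -13.2, 1.6]
finger_gap: 0.0161
grip_force: 99.5
```

Request:
send_rows --pt "0.8 0 0.5 0 0 0 0" --pt "0.8 0 3 0 0 0 0" --pt "0.8 0 6.5 0 0 0 0" --pt "0.8 0 6.5 0 0 0 0"

```text
clock: 20.2
tool_pos: [0.3755, -0.034, 0.014]
eef_rot: [3.14, -0.003, -0.073]
ft_force: [-0.5, -0.7, -2.6]
finger_gap: 0.0158
grip_force: 99.0
```

```bash
python3 gap.py g4; python3 go.py .42 -.14 .014 0; python3 - <<'E'
from h import *
f=np.load("pics/w2.npz")
p,D=grab_frame("side");np.savez("pics/side1.npz",p=p,d=D);W=cloud(cam("side"),D);W0=cloud(cam("side"),np.load("pics/side0.npz")["d"])
# riser top heights before/after at fixed pixels, and cup tops
for u,v in((275,175),(300,178),(330,165),(350,160),(265,160)): print(W0[v,u].round(4),W[v,u].round(4))
E
```

```text
wedge nearest y (tool) -0.10066474413937733 tail before mouth mm 49.0 from slope: z at mouth mm 14.834206163546755 -> inserted mm 82.83944314482729 F [-0.5 -0.7 -2.6] [ 0.3755 -0.034   0.014 ] 20.2
t 20.25 cm [5.230e+00 1.034e+01 1.000e-02] deg [ 0.1 -0.2 -4.2] pos [ 0.3754 -0.0331  0.0138] rpy [179.9  -0.2  -4.2] F [ 0.2 -0.1 -2.9] gap 0.0162
[0.3948 0.1392 0.1059] [0.394  0.1397 0.105 ]
[0.4475 0.1916 0.104 ] [0.4492 0.1901 0.106 ]
[0.4569 0.3006 0.1055] [0.4595 0.2978 0.1087]
[0.4772 0.3632 0.1077] [0.4733 0.3678 0.1029]
[0.3188 0.1577 0.1038] [0.3222 0.1553 0.1072]
```

Three 12–13 N taps with no further advance; wedge ~81 mm in, riser height unchanged. Now return the mallet to its old spot.

Request:
send_rows --pt "0.8 0 0 -5 0 0 0" --pt "0.8 0 0.5 -10 0 0 0" --pt "0.8 1 5 -11 0 0 -3" --pt "0.8 2.5 10.5 -11 0 0 -6" --pt "0.8 4 16 -11 0 0 -9"

```text
clock: 20.92
tool_pos: [0.4046, -0.1955, 0.1246]
eef_rot: [3.139, -0.004, 0.09]
ft_force: [0.4, 0.9, -2.6]
finger_gap: 0.0162
grip_force: 99.1
```

```bash
python3 go.py .4345 -.325 .12 9.3
```

```text
t 20.93 cm [ 1.81 13.16  0.5 ] deg [ 0.1 -0.2 -4.1] pos [ 0.4046 -0.1955  0.1246] rpy [179.9  -0.2   5.2] F [ 0.4  0.9 -2.6] gap 0.0162
```

Request:
send_rows --pt "0.8 0.6 5 0 0 0 -2" --pt "0.8 1.2 10 0 0 0 -4.1" --pt "0.8 1.8 13.1 0 0 0 -4.1" --pt "0.8 1.8 13.1 4 0 0 -4.1" --pt "0.8 1.8 13.1 8 0 0 -4.1"

```text
clock: 21.55
tool_pos: [0.4342, -0.3237, 0.0436]
eef_rot: [3.139, -0.003, 0.158]
ft_force: [0.3, 0.1, -3.9]
finger_gap: 0.0159
grip_force: 99.2
```

Request:
send_rows --pt "0.8 0 0 1.5 0 0 0" --pt "0.8 0 0 2.8 0 0 0" --pt "0.8 0 0 2.8 0 0 0"

```text
clock: 21.92
tool_pos: [0.4334, -0.3237, 0.0165]
eef_rot: [3.14, -0.002, 0.159]
ft_force: [-0.7, -0.8, -3.4]
finger_gap: 0.0163
grip_force: 98.9
```

```bash
python3 go.py .4345 -.325 .0085 9.3
```

```text
t 21.93 cm [0.09 0.15 0.8 ] deg [ 0.1 -0.1 -0.2] pos [ 0.4334 -0.3237  0.0165] rpy [ 1.799e+02 -1.000e-01  9.100e+00] F [-0.7 -0.8 -3.4] gap 0.0163
```

Request:
send_rows --pt "0.8 0 0 0.4 0 0 0" --pt "0.8 0 0 0.65 0 0 0" --pt "0.8 0 0 0.75 0 0 0"

```text
clock: 22.3
tool_pos: [0.4334, -0.3242, 0.0093]
eef_rot: [3.139, -0.003, 0.158]
ft_force: [-0.1, -0.4, -2.3]
finger_gap: 0.0164
grip_force: 98.9
```

Request:
send_rows --pt "0.8 0 0 0.05 0 0 0" --pt "0.8 0 0 0.1 0 0 0" --pt "0.8 0 0 0.13 0 0 0"

```text
clock: 22.68
tool_pos: [0.4332, -0.324, 0.0077]
eef_rot: [3.139, -0.002, 0.158]
ft_force: [0.0, -0.4, -2.5]
finger_gap: 0.0167
grip_force: 98.9
```

Request:
send_rows --pt "0.8 0 0 0.05 0 0 0" --pt "0.8 0 0 0.08 0 0 0" --pt "0.8 0 0 0.08 0 0 0"

```text
clock: 23.05
tool_pos: [0.4333, -0.3242, 0.0075]
eef_rot: [3.139, -0.003, 0.158]
ft_force: [-2.9, 2.7, 4.8]
finger_gap: 0.0163
grip_force: 100.3
```

Request:
send_rows --pt "2.5 0 0 0 0 0 0" --pt "4.5 0 0 0 0 0 0" --pt "5 0 0 0 0 0 0" --pt "5 0 0 0 0 0 0"

```text
clock: 23.55
tool_pos: [0.4332, -0.324, 0.0068]
eef_rot: [3.139, -0.003, 0.158]
ft_force: [-0.6, -0.2, 0.1]
finger_gap: 0.0495
grip_force: 0.0
```

Request:
send_rows --pt "5 0 0 -3 0 0 0" --pt "5 0 0 -8 0 0 0" --pt "5 0 0 -14 0 0 0" --pt "5 0 0 -20 0 0 0" --pt "5 0 0 -20 0 0 0"

```text
clock: 24.18
tool_pos: [0.4354, -0.3262, 0.2139]
eef_rot: [3.13, -0.01, 0.158]
ft_force: [1.5, -0.5, -0.1]
finger_gap: 0.0499
grip_force: 0.0
```

```bash
python3 - <<'E'
from wedge import *
s,p,D,C=look("w10");p2,D2=grab_frame("side")
a=cv2.resize(p2[120:310,100:400],(760,480),interpolation=cv2.INTER_CUBIC);cv2.imwrite("pics/side2.png",a[:,:,::-1])
W=cloud(C,D);V=(W[...,0]>.25)&(W[...,0]<.56)&(W[...,1]>-.42)&(W[...,1]<-.15)&(W[...,2]>.008)&(W[...,2]<.1)
k=cv2.connectedComponentsWithStats(V.astype(np.uint8))
for i in range(1,k[0]):
    if k[2][i,4]>100: Q=W[k[1]==i];print(Q.min(0).round(3),Q.max(0).round(3))
Wc=cloud(cam("side"),D2)
hsv=cv2.cvtColor(p2,cv2.COLOR_RGB2HSV);m=cv2.inRange(hsv,(5,120,40),(16,255,255))>0
m&=(Wc[...,2]<.03)&(Wc[...,1]<.13)&(Wc[...,1]>0.03)&(Wc[...,0]>.38)&(Wc[...,0]<.47)
print("wedge side",m.sum(),Wc[m].min(0),Wc[m].max(0),s["clock"],s["ft_force"])
E
```

```text
[ 0.321 -0.354  0.022] [ 0.505 -0.278  0.045]
[ 0.276 -0.25   0.008] [ 0.397 -0.15   0.067]
[ 0.299 -0.299  0.008] [ 0.346 -0.28   0.066]
wedge side 116 [0.400539   0.06351431 0.00233952] [0.44508174 0.12810589 0.02999236] 24.175 [ 1.46072973 -0.47034172 -0.07102529]
```

View pics/side2.png

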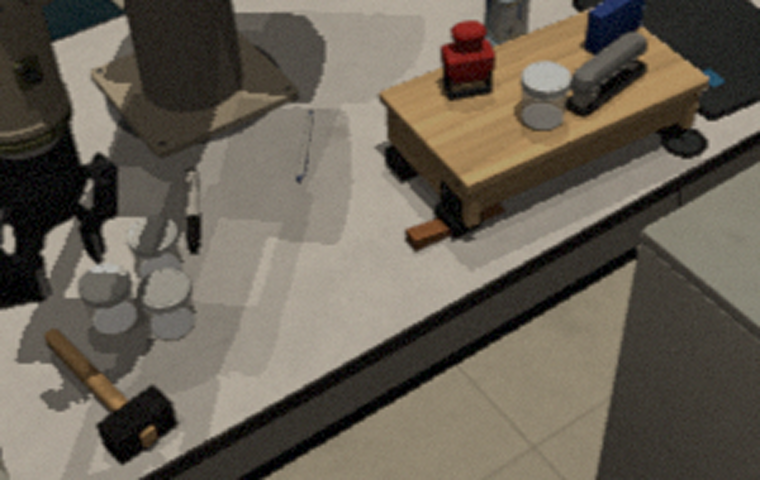

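The picture shows the wedge through the foot (tail ~(425,235), tip beyond it at ~(492,212)), the mallet lying in its old place (~(137,420)), and the cups unmoved. Handing in.

```bash
python3 -c "
from station import *
print(hand_in())"
```

```text
the job is handed in; nothing more can be done
None
```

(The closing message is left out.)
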